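# Tilt the recipe screen to its pointer and check that it holds

## Robot

A 6-joint arm with a two-finger parallel gripper is mounted at the origin on a cart in front of the work surface, level with it; the furniture and walls round the work are solid. World frame = base frame: x ahead of the robot, y to its left, z up, the work surface at z = 0. Lengths are in mm, angles in rad, forces in N, time in s.
With the tool pointing down it reaches from about 350 to 975 mm from the base axis. Payload 7.1 kg.
Tool frame: the origin (TCP) lies at the very end of the fingers, on their centre line; the grasp point (between the pads) lies tcp_to_grasp behind it (tcp_to_grasp is the distance from the TCP to the grasp point, in mm); z points along the fingers, x is the direction in which the jaws open and shut, and the axes are right-handed (so a half turn about z gives the same grasp; the last joint's range is limited). The gripper opens to 88 mm and grips with 3 to 60 N. Pads are 20 mm wide; open, the fingers measure 115 mm over their backs; the gripper's body (75 mm by 178 mm) begins 61 mm behind the grasp point.
Start: joints at [-1.215, 0.423, 1.63, -0, 1.089, -0.019], TCP at [228.82, -581.589, 222.675] pointing down, gripper open.
Joint ranges: [-3, 3], [-0.9, 2.11], [0.09, 2.58], [-1.31, 4.45], [0.11, 2.69], [-2.54, 2.54]. Speed limits (rad/s): [2.39, 2.39, 3.01, 3.14, 3.14, 3.14].

## Interface

Orientations are given as a rotation vector (axis times angle).
In Python, from workcell import get_obs, get_image, close_job, recognise, mark_of, tcp_to_grasp gives the robot as it stands. The module is installed in compiled form; this text tells all that it offers.
- The arm moves only by the tool move_arm, never from a script. Its argument "motion" is a list of rows, each a list of 7 numbers: the shift along the world's x, y, z in mm, then the turn, a rotation vector about the world's x, y, z in rad, then the finger opening in mm, from 0 to 87.8. A call has 1 to 5 rows; each row is the pose to reach, as a shift and turn from the pose commanded when the call began; what a row does not reach only later rows make up. A row lasts 1/12 s, in which the tool goes at most 41.7 mm and 7.16 degrees, less where a joint would pass 70% of its speed; a pose out of reach is approached as far as the arm can. A call with a gripper value outside its range is refused whole. The fingers move at their own pace and stop on an object; the grip force is fixed at half the most. Time passes only in rows, so rows that repeat a pose let the fingers close. It gives the time, the measured TCP pose, the force and the opening at its end, in the units of the state.
- get_obs(): the state, without advancing time (a new reading comes with each control period).
- get_image(name): name is "scene" or "top"; returns a dict with "color" (384x512x3 uint8, red, green, blue), "mtx" (3x3 intrinsics, pixels), "k1" (the pictures are not rectified: a ray, as slopes to the right and down, at radius r is drawn at 1 + k1 r^2 times it, then the intrinsics apply), "camera_from_world" (4x4, takes a point from world to camera coordinates). Camera axes: x right, y up, looking along -z (the intrinsics and any distortion apply to the point x, -y, -z); pixel columns grow to the right and rows downward; lengths in mm; the calibration is good to about 2 mm. A picture is of the moment at which its call begins. There is no depth.
- close_job(): hands the job in, once; it reports no verdict.
Trained networks look in a picture, given as the dict that the camera call returned (one of the last four; its "shot" number tells which), for a name from the list of things; names that differ only in an ending like _2 or _b are one class to them, and where a whole thing is asked for, a point or a joint stands for the part that bears it (a point fixed in the world has none). Each returns a list of dicts, best first, with "p" (0 to 1); they miss things now and then, are a little off and sometimes report something else, mostly with a low value. They report only what shows in the picture. A call takes as long as a camera call.
- recognise(picture, label): "bbox" ([centre column, centre row, width, height] in pixels, round what is visible of it).
- mark_of(picture, label): "location" ([row, column] in pixels: a listed point, or the origin of a listed thing).
The state is a dict: "t": time; "qpos": joint angles; "qvel": joint speeds; "joint_torque": joint torques, N m; "ee_pos": TCP position; "orientation": TCP orientation; "ft_force": force on the tool from outside, world axes, zero at the start; "moment": the same for the moment, N m; "width": finger opening in mm.
Only numpy, scipy, OpenCV 4.12 (cv2) and the standard library are available. Lean on these libraries where they do the work, as an engineer would, in place of code of your own. Each camera call takes 0.05 s, during which the arm holds its last target. There are 200 camera calls.

## Task

The recipe screen on the worktop has been left tipped forward. Tilt it back so that, once you let go, it stands by itself parallel to the orange pointer beside it; its mount gives a little, so look again after letting go and correct it. Then test that the hinge holds: press lightly on the screen for about a second (about 4 N, enough to see it give but not slip), and leave it standing parallel to the pointer. Leave the pointer and the other things alone.

Things in the scene. Friction and masses are not known exactly. Their poses are not given: they have to be found in the camera images.
- recipe_screen: White slab with dark glass front (towards the robot), 176 mm wide (its y), 12 mm thick (its x, -6 to +6 mm), from 18 to 165 mm along its z. Origin on the hinge axis, mid-width; z runs from hinge to top edge, x points out of the back. Starts tipped to the robot, 20 to 45 deg from upright; tilts back past upright. 0.3 to 0.8 kg. Push it from the front or behind, never with over 40 N.
- screen_top (a point): Middle of the screen's top edge, 165 mm from the hinge axis; axes as the screen's. The friction hinge slips at about 1.4 N m: roughly 8 N square to the slab near this edge, up to about 22 N level to raise it when tipped forward.
- screen_press (a point): Centre of the front glass near the top, 140 mm from the hinge axis. A good place for the test press. The mount between hinge and screen is springy (about 8 N m/rad): pushed, the screen gives about 10 deg before the hinge slips, and on release it springs back by about that, less or more with its weight, so the pushed angle is not where it stands.
- pointer_tip (a point): Tip of the thin orange pointer (128 mm long, 7 mm wide) that shows the wanted tilt. It turns about the same axis as the screen, 113 mm from mid-width on the screen's -y side (the robot's right), 25 mm outside its edge. z runs from its pivot to the tip. It stands between 6 deg towards and 26 deg away from the robot. Must not be moved.
- display_foot: Grey foot of the display, fixed to the worktop, 150 x 215 mm, 22 mm high; origin under its centre, x pointing to its back. The hinge axis lies 50 mm behind its centre, 48 mm above the worktop. Its yaw is up to 17 deg either way.
- mug_stone: Blue mug, 82 mm wide, 91 mm high, loose bystander; origin in the middle of its underside.
- mandarin: Mandarin, 60 mm, loose bystander; origin on its underside.
- notebook: Notebook, 148 x 109 x 13 mm, lying flat, loose bystander; origin in the middle of its underside.

How it is judged (in metres and radians):
On the way, in this order (a step that is already met when the one before it is completed fails the run):
1. the screen, untouched and still, stands parallel to the pointer (within 0.06 rad, 3.4 deg) (angle between the z axis of recipe_screen and the z axis of pointer_tip, either way round below 0.06 rad and contact force between the arm and recipe_screen below 0.1 N and angular speed of recipe_screen below 0.05 rad/s), for 0.4 s.
2. the screen is test-pressed by the fingers lightly, with 2 to 7 N for 0.5 s (contact force between the fingers and recipe_screen between 2 and 7 N), for 0.5 s.
At the end, for the whole second after the job is handed in: After the test press the screen stands untouched and still, parallel to the orange pointer within 0.06 rad (3.4 deg) (all of step 1).
It fails at once if the screen is pushed with more than 40 N (contact force between the arm and recipe_screen above 40 N).
It fails at once if the pointer's tip is moved by more than 8 mm (distance of pointer_tip from where it was at the start of the episode above 0.008 m).
It fails at once if the mug is moved by more than 20 mm (distance of mug_stone from where it was at the start of the episode above 0.02 m).
It fails at once if the mandarin is moved by more than 20 mm (distance of mandarin from where it was at the start of the episode above 0.02 m).
It fails at once if the notebook is moved by more than 20 mm (distance of notebook from where it was at the start of the episode above 0.02 m).
It also fails if it takes over 69 s, if anything falls off the work surface, if the arm or the gripper's body presses on something with over 40 N, if the wrist force passes 120 N, or if a joint passes its speed limit or range.

## Working session

There is one attempt and no reset: what is moved stays moved. The work goes in short steps, Python scripts to look and compute and a tool call to move; the robot and the scene stay as the last step left them, time stands still between calls to the robot, and variables do not carry over. Pictures are saved under pics/ and viewed, about 8 in all and at most 12, crops included, and the job is handed in when it is done.

Besides the shell and the picture viewer there is one more tool, called after ">>>" in YAML: its name, and indented under it one key for each argument. move_arm: Moves the arm, as the interface text tells. Its arguments: {"type":"object","properties":{"motion":{"type":"array"}},"required":["motion"]}

```bash
mkdir -p pics; cat > h.py <<'E'
import numpy as np, cv2
from workcell import *
def ray(im,px):  # px=(col,row) -> origin, dir world
    K=np.array(im["mtx"]);T=np.array(im["camera_from_world"])
    u=(px[0]-K[0,2])/K[0,0];v=(px[1]-K[1,2])/K[1,1]
    rd=np.hypot(u,v);r=rd
    for _ in range(20): r=rd/(1+im["k1"]*r*r)
    s=r/rd if rd>0 else 1
    d=T[:3,:3].T@np.array([u*s,-v*s,-1]);o=-T[:3,:3].T@T[:3,3]
    return o,d/np.linalg.norm(d)
def onplane(im,px,z):
    o,d=ray(im,px);return o+d*(z-o[2])/d[2]
def proj(im,P):
    K=np.array(im["mtx"]);T=np.array(im["camera_from_world"])
    P=np.atleast_2d(P)@T[:3,:3].T+T[:3,3]
    u=P[:,0]/-P[:,2];v=-P[:,1]/-P[:,2];f=1+im["k1"]*(u*u+v*v)
    return np.c_[K[0,0]*u*f+K[0,2],K[1,1]*v*f+K[1,2]]
def tri(a,b):
    (o1,d1),(o2,d2)=a,b
    A=np.c_[d1,-d2];t=np.linalg.lstsq(A,o2-o1,rcond=None)[0]
    p,q=o1+t[0]*d1,o2+t[1]*d2
    return (p+q)/2,np.linalg.norm(p-q)
def save(im,n,s=1.5):
    cv2.imwrite("pics/"+n,cv2.resize(im["color"][:,:,::-1],None,fx=s,fy=s))
E
python3 - <<'E'
from h import *
o=get_obs();print(o)
print(tcp_to_grasp)
I={n:get_image(n) for n in("scene","top")}
for n in I:
    save(I[n],n+"0.png")
    T=np.array(I[n]["camera_from_world"]);print(n,-T[:3,:3].T@T[:3,3],T[2,:3],I[n]["k1"])
    for l in["recipe_screen","screen_top","screen_press","pointer_tip","display_foot","mug_stone","mandarin","notebook"]:
        m=mark_of(I[n],l);r=recognise(I[n],l)
        print(n,l,[(np.round(x["location"]).tolist(),round(x["p"],2)) for x in m[:2]],[(np.round(x["bbox"]).tolist(),round(x["p"],2)) for x in r[:1]])
E
cd pics; python3 -c "
import cv2,numpy as np
a=cv2.imread('scene0.png');b=cv2.imread('top0.png')
cv2.imwrite('both0.png',cv2.resize(np.vstack([a,b]),(400,600)))"
```

```text
{'t': 0.0, 'qpos': array([-1.21498046e+00,  4.23880450e-01,  1.63070574e+00,  1.74102615e-05,
        1.08858841e+00, -1.90053055e-02]), 'qvel': array([-0.00053514,  0.00115846,  0.00081962, -0.00032886, -0.00185812,
        0.00192723]), 'joint_torque': array([-1.58180712e-03, -5.44629335e+01, -2.73662907e+01,  6.44382834e-02,
        2.28886586e-02, -1.32126120e-04]), 'ee_pos': array([ 228.64336847, -581.06477467,  221.87078551]), 'orientation': array([-2.59565831e+00,  1.76814287e+00,  2.01214269e-03]), 'ft_force': array([-0.3131871 ,  0.23159553, -0.6533783 ]), 'moment': array([-0.02903677,  0.02522324, -0.01008422]), 'width': 87.74864021671563}
18.700000000000003
scene [-636.59689131 -622.72081456  901.48104918] [-0.73649197 -0.44682788  0.50786261] -0.13588261705144086
scene recipe_screen [([190.0, 241.0], 0.93)] [([245.0, 180.0, 33.0, 24.0], 0.71)]
scene screen_top [([166.0, 232.0], 0.8)] [([247.0, 180.0, 30.0, 23.0], 0.94)]
scene screen_press [([169.0, 231.0], 0.77), ([192.0, 241.0], 0.45)] [([243.0, 179.0, 30.0, 26.0], 0.82)]
scene pointer_tip [([206.0, 236.0], 0.69), ([159.
[... 386 characters left out ...]
7738849832
top recipe_screen [([188.0, 219.0], 0.76)] [([225.0, 200.0, 54.0, 37.0], 0.9)]
top screen_top [([212.0, 228.0], 0.92)] [([225.0, 204.0, 51.0, 33.0], 0.72)]
top screen_press [([205.0, 225.0], 0.69), ([201.0, 336.0], 0.64)] [([225.0, 200.0, 53.0, 39.0], 0.67)]
top pointer_tip [([160.0, 237.0], 0.46), ([201.0, 335.0], 0.36)] [([230.0, 210.0, 73.0, 62.0], 0.72)]
top display_foot [([213.0, 228.0], 0.56)] [([230.0, 210.0, 73.0, 64.0], 0.94)]
top mug_stone [([274.0, 163.0], 0.69), ([185.0, 375.0], 0.66)] [([159.0, 275.0, 32.0, 32.0], 0.79)]
top mandarin [([202.0, 336.0], 0.61)] [([336.0, 201.0, 19.0, 22.0], 0.74)]
top notebook [([184.0, 371.0], 0.88)] [([376.0, 186.0, 51.0, 50.0], 0.91)]
```

View pics/scene0.png

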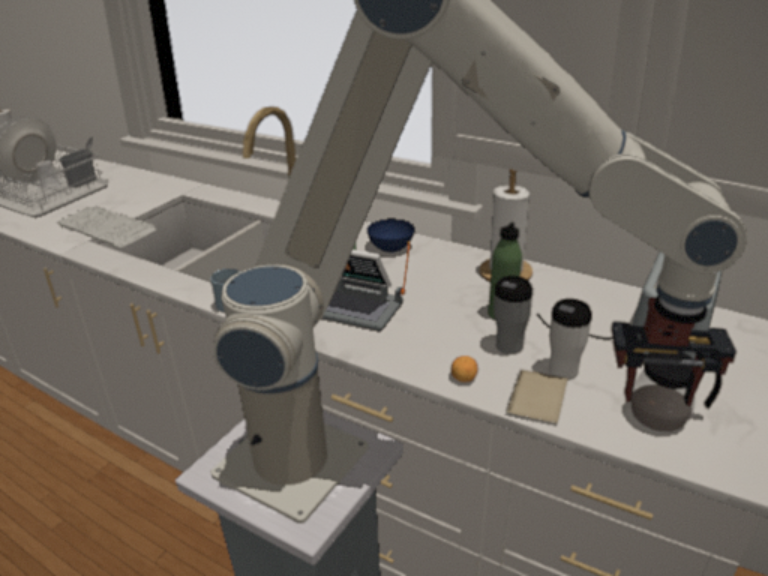

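View pics/top0.png

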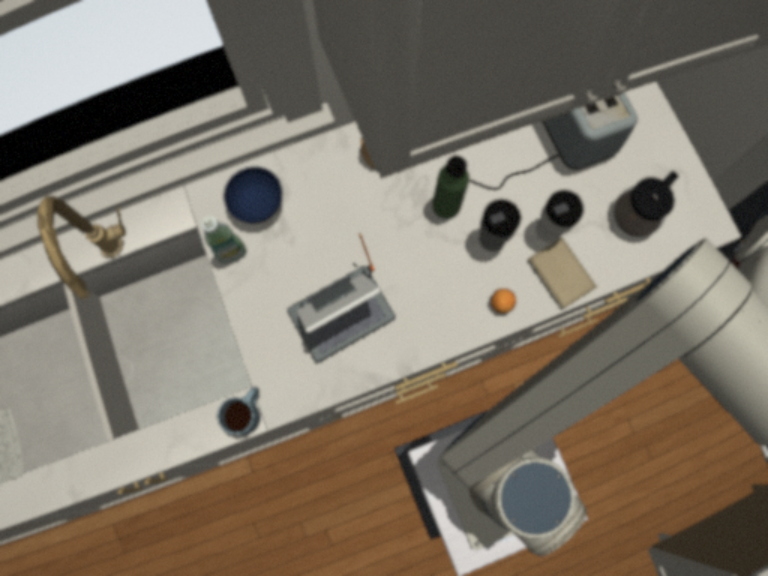

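```bash
python3 - <<'E'
from h import *
a=get_image("scene")["color"][155:225,205:285];b=get_image("top")["color"][150:245,185:270]
f=lambda x:cv2.resize(x[:,:,::-1],(0,0),fx=6,fy=6,interpolation=cv2.INTER_CUBIC)
a,b=f(a),f(b[:90]);h=min(len(a),len(b))
A=np.zeros((540,480+510+0,3),np.uint8);A[:420,:480]=a;A[:540,480:]=b
cv2.imwrite("pics/crop0.png",cv2.resize(A,None,fx=.8,fy=.8))
for n in("scene","top"):
    im=get_image(n);h=cv2.cvtColor(im["color"],cv2.COLOR_RGB2HSV)
    m=((h[...,0]<14)&(h[...,1]>110)&(h[...,2]>70)).astype(np.uint8)
    r=(slice(150,215),slice(225,285))
    ys,xs=np.nonzero(m[r]);print(n,list(zip(xs+225,ys+150)))
E
```

```text
scene [(np.int64(272), np.int64(162)), (np.int64(272), np.int64(163)), (np.int64(272), np.int64(164)), (np.int64(272), np.int64(165)), (np.int64(272), np.int64(166)), (np.int64(271), np.int64(167)), (np.int64(271), np.int64(168)), (np.int64(231), np.int64(176)), (np.int64(231), np.int64(177)), (np.int64(230), np.int64(178)), (np.int64(231), np.int64(178)), (np.int64(232), np.int64(178)), (np.int64(268), np.int64(192)), (np.int64(267), np.int64(193)), (np.int64(268), np.int64(193)), (np.int64(269), np.int64(193)), (np.int64(267), np.int64(194)), (np.int64(268), np.int64(194)), (np.int64(269), np.int64(194)), (np.int64(267), np.int64(195)), (np.int64(268), np.int64(195))]
top [(np.int64(247), np.int64(177)), (np.int64(247), np.int64(178)), (np.int64(248), np.int64(178)), (np.int64(247), np.int64(179)), (np.int64(248), np.int64(179))]
```

View pics/crop0.png

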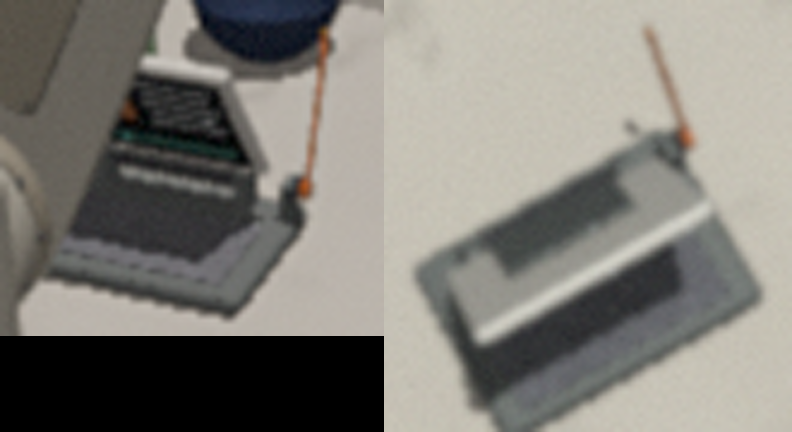

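```bash
cat >> h.py <<'E'
from scipy.optimize import least_squares
def frame(p):
    c,s=np.cos(p[2]),np.sin(p[2]);R=np.array([[c,-s,0],[s,c,0],[0,0,1]])
    return lambda q:R@np.array(q,float)+[p[0],p[1],0]
def arm_pt(p,a,y,x,z): # a>0 tilts back (away from robot)
    return frame(p)([50+x*np.cos(a)+z*np.sin(a),y,48-x*np.sin(a)+z*np.cos(a)])
E
python3 - <<'E'
from h import *
S,T=get_image("scene"),get_image("top")
F=lambda x,y:(lambda p:frame(p)([x,y,22]))
obs=[(T,(263.3,211.9),F(-75,-107.5)),(T,(191.9,206.7),F(75,107.5)),(T,(210.2,239.6),F(-75,107.5)),(T,(245,177.5),F(75,-107.5)),
(S,(268.5,194),lambda p:arm_pt(p,p[4],-113,0,0)),(T,(248.1,179.2),lambda p:arm_pt(p,p[4],-113,0,0)),
(S,(272.5,161.3),lambda p:arm_pt(p,p[4],-113,0,128)),(T,(239.8,155.6),lambda p:arm_pt(p,p[4],-113,0,128)),
(T,(205.4,220.4),lambda p:arm_pt(p,p[3],88,0,165)),(T,(252.9,193.3),lambda p:arm_pt(p,p[3],-88,0,165)),
(S,(252.5,170.6),lambda p:arm_pt(p,p[3],-88,0,165))]
f=lambda p:np.ravel([proj(i,m(p))[0]-px for i,px,m in obs])
x0=onplane(T,(228,210),22)
s=least_squares(f,[x0[0],x0[1],0,-.5,.2],loss="soft_l1")
print(s.x[:2],np.degrees(s.x[2:]));print(np.round(s.fun.reshape(-1,2),1) )
p=s.x
for l in["screen_top"]:print(arm_pt(p,p[3],0,0,165),"hinge",arm_pt(p,0,0,0,0),"ptip",arm_pt(p,p[4],-113,0,128))
for n,px in(("mug",(159,275)),("mandarin",(336,201)),("notebook",(376,186))):print(n,onplane(T,px,30))
# sensitivity
J=s.jac;print(np.degrees(np.sqrt(np.diag(np.linalg.inv(J.T@J)))[2:])*.7)
E
```

```text
[497.19793779 184.86361622] [  7.97069785 -30.33935675  24.80746707]
[[ 2.  -0.1]
 [-1.5 -1.6]
 [ 0.6  2.7]
 [-0.9 -1.9]
 [-1.2  1.2]
 [ 0.7 -0.4]
 [-0.3  0.3]
 [ 0.1 -0.2]
 [-1.2  0.1]
 [ 1.2 -0.5]
 [-1.4  0.1]]
[464.17518405 180.23979165 190.40304944] hinge [546.71489354 191.79694826  48.        ] ptip [615.5703953   87.3357215  164.18851914]
mug [366.8558921  483.49499215  30.        ]
mandarin [ 380.0367287  -174.19559434   30.        ]
notebook [ 376.16973341 -329.57429823   30.        ]
[0.55058814 0.76093509 1.60369496]
```

>>> move_arm:
  motion:
    - [20, 40, 8, 0, 0, 0, 0]
    - [40, 75, 16, 0, 0, 0, 0]
    - [60, 110, 24, 0, 0, -0.06, 0]
    - [80, 145, 32, 0, 0, -0.12, 0]
    - [95, 180, 40, 0, 0, -0.2, 0]

```text
t: 2.42
ee_pos: [324.7, -400.1, 263.1]
orientation: [-2.403, 2.023, -0.001]
ft_force: [0.4, 0.1, 0.3]
width: 57.7
```

>>> move_arm:
  motion:
    - [20, 38, 0, 0, 0, 0, 0]
    - [40, 73, 0, 0, 0, -0.04, 0]
    - [60, 108, 0, 0, 0, -0.04, 0]
    - [80, 143, 0, 0, 0, -0.04, 0]
    - [95, 180, 0, 0, 0, -0.04, 0]

```text
t: 2.83
ee_pos: [420.0, -220.0, 263.1]
orientation: [-2.366, 2.067, -0.002]
ft_force: [1.1, 0.1, -0.1]
width: 24.5
```

>>> move_arm:
  motion:
    - [0, 41, 0, 0, 0, 0, 0]
    - [-5, 82, 0, 0, 0, 0, 0]
    - [-10, 123, 0, 0, 0, 0, 0]
    - [-15, 164, 0, 0, 0, 0, 0]
    - [-20, 205, 0, 0, 0, 0, 0]

```text
t: 3.25
ee_pos: [398.2, -14.9, 262.9]
orientation: [-2.365, 2.067, -0.001]
ft_force: [0.3, -0.0, 0.2]
width: 0.6
```

>>> move_arm:
  motion:
    - [0, 41, 0, 0, 0, 0, 0]
    - [-5, 82, 0, 0, 0, 0, 0]
    - [-7, 123, 0, 0, 0, 0, 0]
    - [-10, 160, 0, 0, 0, 0, 0]
    - [-10, 160, 0, 0, 0, 0, 0]

```text
t: 3.67
ee_pos: [388.4, 148.6, 263.1]
orientation: [-2.37, 2.059, 0.001]
ft_force: [0.2, -0.2, -0.6]
width: 0.3
```

>>> move_arm:
  motion:
    - [5, 12, -35, 0, 0, 0, 0]
    - [12, 22, -70, 0, 0, 0, 0]
    - [30, 25, -90, 0, 0, 0, 0]
    - [40, 26, -90, 0, 0, 0, 0]
    - [45, 27, -90, 0, 0, 0, 0]

```text
t: 4.08
ee_pos: [434.8, 170.2, 172.4]
orientation: [2.365, -2.066, -0.001]
ft_force: [1.1, -0.5, 0.9]
width: 0.3
```

```bash
python3 - <<'E'
from h import *
print(get_obs()["ee_pos"],get_obs()["ft_force"])
f=lambda x:cv2.resize(x[:,:,::-1],(400,400),interpolation=cv2.INTER_CUBIC)
cv2.imwrite("pics/c1.png",np.hstack([f(get_image("scene")["color"][120:220,195:295]),f(get_image("top")["color"][150:250,180:280])]))
E
```

```text
[434.80815332 170.18133675 172.39453596] [ 1.05943668 -0.45749938  0.93209264]
```

View pics/c1.png

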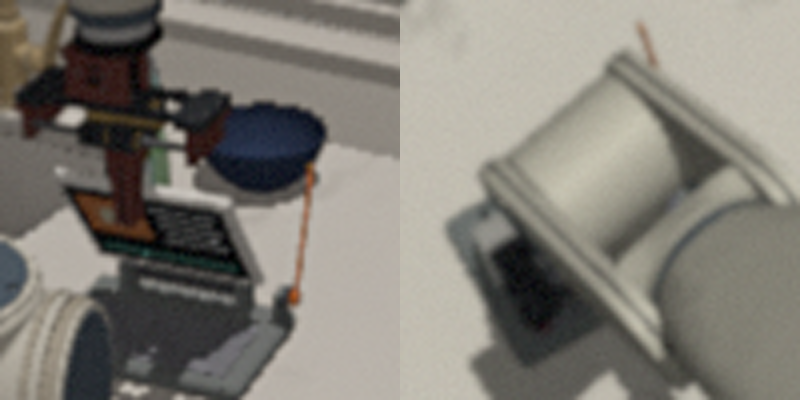

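>>> move_arm:
  motion:
    - [12, 1.7, 0, 0, 0, 0, 0]
    - [22, 3, 0, 0, 0, 0, 0]
    - [32, 4.5, 3, 0, 0, 0, 0]
    - [42, 6, 6, 0, 0, 0, 0]
    - [52, 7.3, 10, 0, 0, 0, 0]

```text
t: 4.6
ee_pos: [483.4, 176.9, 183.3]
orientation: [2.361, -2.064, -0.006]
ft_force: [-14.9, -1.4, 8.5]
width: 0.5
```

>>> move_arm:
  motion:
    - [12, 1.7, 2, 0, 0, 0, 0]
    - [24, 3.4, 3, 0, 0, 0, 0]
    - [36, 5, 3, 0, 0, 0, 0]
    - [48, 6.7, 3, 0, 0, 0, 0]
    - [60, 8.4, 0, 0, 0, 0, 0]

```text
t: 5.02
ee_pos: [545.2, 185.9, 184.3]
orientation: [2.364, -2.066, -0.003]
ft_force: [-11.4, -1.1, 10.3]
width: 0.4
```

>>> move_arm:
  motion:
    - [8, 1.1, -2, 0, 0, 0, 0]
    - [16, 2.2, -4, 0, 0, 0, 0]
    - [24, 3.4, -7, 0, 0, 0, 0]
    - [32, 4.5, -10, 0, 0, 0, 0]
    - [36, 5, -12, 0, 0, 0, 0]

```text
t: 5.43
ee_pos: [583.1, 191.3, 172.8]
orientation: [-2.365, 2.066, -0.001]
ft_force: [-6.8, -1.2, 12.5]
width: 0.9
```

>>> move_arm:
  motion:
    - [5, 0.7, -1, 0, 0, 0, 0]
    - [10, 1.4, -2, 0, 0, 0, 0]
    - [15, 2.1, -3, 0, 0, 0, 0]
    - [20, 2.8, -5, 0, 0, 0, 0]
    - [20, 2.8, -5, 0, 0, 0, 0]

```text
t: 5.85
ee_pos: [600.6, 193.6, 165.7]
orientation: [2.363, -2.065, -0.005]
ft_force: [-7.8, 0.2, 3.8]
width: 0.4
```

>>> move_arm:
  motion:
    - [-10, -1.4, 0, 0, 0, 0, 0]
    - [-20, -2.8, 0, 0, 0, 0, 0]
    - [-40, -5.6, 0, 0, 0, 0, 0]
    - [-70, -10, 0, 0, 0, 0, 0]
    - [-110, -15, 0, 0, 0, 0, 0]

```text
t: 6.27
ee_pos: [493.5, 179.0, 166.6]
orientation: [-2.362, 2.065, -0.004]
ft_force: [-0.5, 0.6, 0.5]
width: 0.5
```

>>> move_arm:
  motion:
    - [-40, 0, 20, 0, 0, 0, 0]
    - [-75, 0, 40, 0, 0, 0, 0]
    - [-75, 0, 40, 0, 0, 0, 0]

```text
t: 6.52
ee_pos: [412.9, 178.5, 208.4]
orientation: [-2.366, 2.065, -0.0]
ft_force: [-0.5, -0.5, 0.5]
width: 0.3
```

```bash
python3 - <<'E'
from h import *
print(get_obs()["ee_pos"],get_obs()["ft_force"])
f=lambda x:cv2.resize(x[:,:,::-1],(400,400),interpolation=cv2.INTER_CUBIC)
cv2.imwrite("pics/c2.png",np.hstack([f(get_image("scene")["color"][130:210,210:290]),f(get_image("top")["color"][150:230,185:265])]))
E
```

```text
[412.91231385 178.47376043 208.38004694] [-0.47599607 -0.52209594  0.4531596 ]
```

View pics/c2.png

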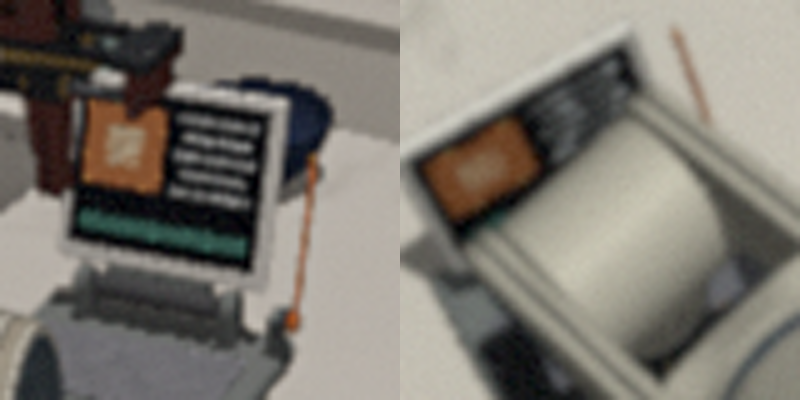

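>>> move_arm:
  motion:
    - [0, -40, 10, 0, 0, 0, 0]
    - [0, -80, 20, 0, 0, 0, 0]
    - [0, -120, 30, 0, 0, 0, 0]
    - [0, -160, 40, 0, 0, 0, 0]
    - [0, -200, 50, 0, 0, 0, 0]

```text
t: 7.03
ee_pos: [418.1, -23.3, 256.3]
orientation: [-2.366, 2.066, -0.002]
ft_force: [0.3, -0.3, -0.4]
width: 0.4
```

>>> move_arm:
  motion:
    - [0, -40, 0, 0, 0, 0, 0]
    - [0, -80, 0, 0, 0, 0, 0]
    - [0, -120, 0, 0, 0, 0, 0]
    - [0, -160, 0, 0, 0, 0, 0]
    - [0, -160, 0, 0, 0, 0, 0]

```text
t: 7.45
ee_pos: [418.4, -188.2, 256.0]
orientation: [2.36, -2.073, 0.006]
ft_force: [-0.5, -0.5, -0.1]
width: 0.2
```

```bash
python3 - <<'E'
from h import *
f=lambda x:cv2.resize(x[:,:,::-1],(400,400),interpolation=cv2.INTER_CUBIC)
g={}
for n in("scene","top"):
    L=[get_image(n) for _ in range(3)];g[n]=np.mean([l["color"] for l in L],0).astype(np.uint8)
    print(mark_of(L[-1],"pointer_tip")[:2],mark_of(L[-1],"screen_top")[:2])
cv2.imwrite("pics/m1s.png",g["scene"]);cv2.imwrite("pics/m1t.png",g["top"])
cv2.imwrite("pics/c3.png",np.hstack([f(g["scene"][145:215,215:285]),f(g["top"][150:220,185:255])]))
E
```

```text
[{'location': [160.2, 272.7], 'p': 0.48}, {'location': [265.8, 356.7], 'p': 0.34}] [{'location': [144.3, 248.9], 'p': 0.92}]
[{'location': [158.1, 235.0], 'p': 0.36}] [{'location': [170.4, 208.8], 'p': 0.61}]
```

View pics/c3.png

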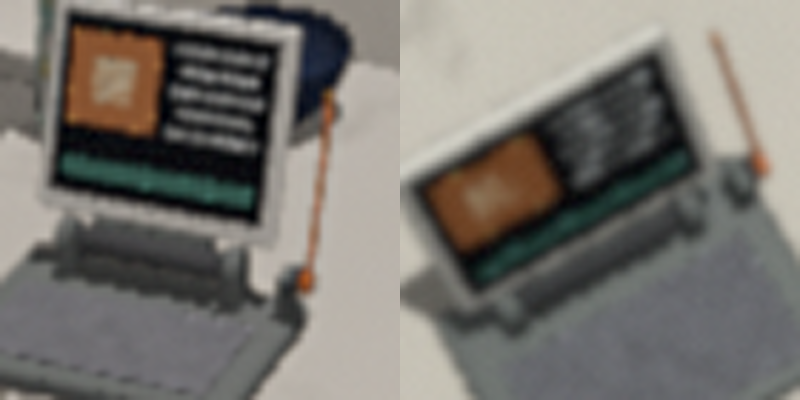

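```bash
cat > fit.py <<'E'
from h import *
def fit(S,T,obs,offs,sc):
    # obs: (cam, crop px, kind, (x,y,z)); cams offset free (weak prior)
    im={"S":S,"T":T}
    def model(p):
        r=[]
        for c,px,k,q in obs:
            a=p[3] if k=="s" else p[4]
            P=arm_pt(p,a,q[1],q[0],q[2])
            o=p[5:7] if c=="S" else p[7:9]
            r.append((proj(im[c],P)[0]+o-((np.array(px)+.5)/sc-.5+offs[c])))
        return np.array(r)
    f=lambda p:np.r_[model(p).ravel()/.4,(p[2]-.139)/.03,p[5:9]/.7]
    s=least_squares(f,[497,185,.139,.4,.43,0,0,0,0],x_scale=[1,1,.01,.01,.01,1,1,1,1])
    C=np.linalg.inv(s.jac.T@s.jac);p=s.x
    print("xy",p[:2],"yaw,scr,ptr deg",np.degrees(p[2:5]).round(2),"off",p[5:].round(2))
    print("scr-ptr deg",np.degrees(p[3]-p[4]).round(2),"sd",np.degrees(np.sqrt(C[3,3]+C[4,4]-2*C[3,4])).round(2))
    print(model(p).round(1).tolist());return p
def overlay(S,T,p,base,win,name):
    out=[]
    for c,im,b in(("S",S,base[0]),("T",T,base[1])):
        x0,y0,n=win[c];k=400/n
        v=cv2.resize(b[y0:y0+n,x0:x0+n],(400,400),interpolation=cv2.INTER_CUBIC)
        o=p[5:7] if c=="S" else p[7:9]
        pr=lambda P:tuple(np.round(((proj(im,P)[0]+o+.5-[x0,y0])*k-.5)).astype(int).tolist())
        B=[arm_pt(p,p[3],y,x,z) for x in(-6,6) for y in(-88,88) for z in(18,165)]
        for i in range(8):
            for j in(1,2,4):
                if not i&j: cv2.line(v,pr(B[i]),pr(B[i|j]),(0,255,0),1)
        cv2.line(v,pr(arm_pt(p,p[4],-113,0,0)),pr(arm_pt(p,p[4],-113,0,128)),(255,0,0),1)
        # screen angle copied to pointer
        cv2.line(v,pr(arm_pt(p,p[3],-113,0,0)),pr(arm_pt(p,p[3],-113,0,128)),(0,255,255),1)
        out.append(v)
    cv2.imwrite("pics/"+name,np.hstack(out))
E
python3 - <<'E'
from fit import *
S,T=get_image("scene"),get_image("top")
obs=[("S",(300,30),"s",(6,-88,165)),("S",(270,243),"s",(-6,-88,18)),("S",(37,205),"s",(-6,88,18)),
("T",(662,28),"s",(6,-88,165)),("T",(710,160),"s",(-6,-88,18)),("T",(468,305),"s",(-6,88,18)),
("S",(330,92),"p",(0,-113,128)),("S",(305,282),"p",(0,-113,0)),("T",(714,33),"p",(0,-113,128)),("T",(763,165),"p",(0,-113,0))]
obs=[(c,(q[0]-(400 if c=="T" else 0),q[1]),k,m) for c,q,k,m in obs]
p=fit(S,T,obs,{"S":(215,145),"T":(185,150)},400/70)
np.save("p.npy",p)
overlay(S,T,p,(cv2.imread("pics/m1s.png"),cv2.imread("pics/m1t.png")),{"S":(210,138,76),"T":(178,150,76)},"o1.png")
E
```

```text
xy [508.0030602  188.54351855] yaw,scr,ptr deg [ 7.52 15.97 20.22] off [ 0.39 -0.15  0.15  0.43]
scr-ptr deg -4.25 sd 0.86
[[-0.4, -0.1], [0.2, 1.1], [-0.2, -0.4], [0.6, -0.9], [1.8, 1.5], [-1.4, 0.7], [0.0, -0.3], [0.3, -0.3], [-0.0, 0.0], [-1.1, -1.5]]
```

View pics/o1.png

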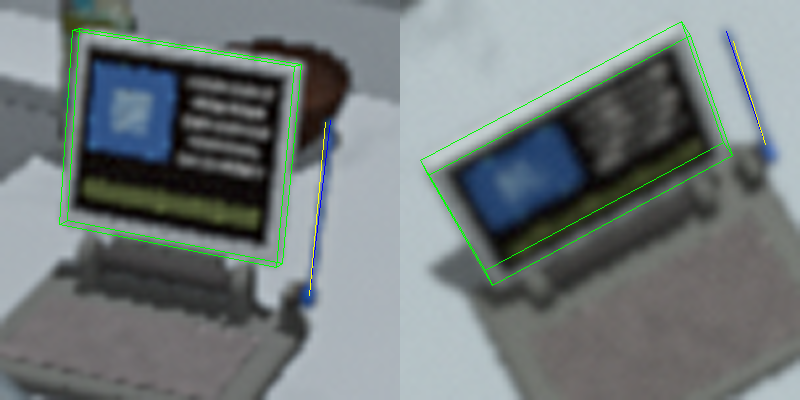

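```bash
cat > meas.py <<'E'
from fit import *
from scipy.ndimage import map_coordinates as mc
def grab(n,k=4):
    L=[get_image(n) for _ in range(k)]
    return L[-1],np.mean([l["color"] for l in L],0).astype(np.float32)
def samp(g,P): return mc(g,[P[...,1],P[...,0]],order=3)
def edge(g,a,b,inside):
    """refine line a-b between dark glass (inside side) and white bezel; returns point,dir"""
    a,b,i=map(np.array,(a,b,inside));d=(b-a)/np.linalg.norm(b-a);n=np.array([-d[1],d[0]])
    if n@(i-a)>0:n=-n                     # n points outward
    pts=[]
    for t in np.linspace(.08,.92,25):
        c=a+t*(b-a);s=np.arange(-3.2,2.6,.1);v=samp(g,c+s[:,None]*n)
        j=np.argmax(np.gradient(v)*np.exp(-(s/2.)**2))
        w=slice(max(0,j-8),j+9);gr=np.clip(np.gradient(v)[w],0,None)
        pts.append(c+n*(gr@s[w]/gr.sum()))
    l=cv2.fitLine(np.float32(pts),cv2.DIST_HUBER,0,.01,.01).ravel();return l[2:],l[:2]
def corners(g,Q):
    m=np.mean(Q,0);L=[edge(g,Q[i],Q[(i+1)%4],m) for i in range(4)];out=[]
    for i in range(4):
        (p,d),(q,e)=L[i-1],L[i];t=np.linalg.solve(np.c_[d,-e],q-p);out.append(p+t[0]*d)
    return np.array(out)
def pointer(g,tip,piv):
    h=g[...,0]-(g[...,1]+g[...,2])/2    # orangeness
    tip,piv=np.array(tip),np.array(piv);d=(tip-piv)/np.linalg.norm(tip-piv);n=np.array([-d[1],d[0]]);L=np.linalg.norm(tip-piv)
    s=np.arange(-3,3.01,.1);tt=np.arange(-5,L+6,.1);pr=[];pts=[]
    for t in tt:
        v=np.clip(samp(h,piv+t*d+s[:,None]*n)-18,0,None);pr.append(v.sum())
        if 4<t<L-1 and v.sum()>0: pts.append(piv+t*d+n*(v@s/v.sum()))
    l=cv2.fitLine(np.float32(pts),cv2.DIST_HUBER,0,.01,.01).ravel();e,q=l[:2],l[2:]
    if e@d<0:e=-e
    pr=np.array(pr);body=np.median(pr[(tt>5)&(tt<L-3)])
    te=tt[np.nonzero((pr>body*.5)&(tt>L/2))[0][-1]]
    low=(tt<4);tc=(pr[low]@tt[low])/pr[low].sum()   # ball centroid
    f=lambda t:q+e*((piv+t*d-q)@e)
    return f(te),f(tc)
def measure(QS,QT,PS,PT):
    S,gs=grab("scene");T,gt=grab("top")
    cs,ct=corners(gs.mean(2),QS),corners(gt.mean(2),QT)
    ps,pt=pointer(gs,*PS),pointer(gt,*PT)
    print("cs",cs.round(1).tolist(),"ct",ct.round(1).tolist(),"p",np.round([*ps,*pt],1).tolist())
    tr=[tri(ray(S,a),ray(T,b)) for a,b in zip([*cs,*ps],[*ct,*pt])]
    X=np.array([t[0] for t in tr]);print("tri gap",np.round([t[1] for t in tr],1),"w,h",np.linalg.norm(X[1]-X[0]),np.linalg.norm(X[3]-X[2]),np.linalg.norm(X[3]-X[0]),np.linalg.norm(X[2]-X[1]),"ptr len",np.linalg.norm(X[4]-X[5]))
    yv=(X[0]+X[3]-X[1]-X[2]);yaw=np.arctan2(-yv[0],yv[1]);f=np.array([np.cos(yaw),np.sin(yaw),0])
    up=(X[0]+X[1]-X[2]-X[3]);up2=X[4]-X[5];ang=lambda u:np.degrees(np.arctan2(u@f,u[2]))
    print("stereo yaw,scr,ptr",np.degrees(yaw),ang(up),ang(up2))
    def res(p,full=True):
        w,z0,z1=p[9:12];r=[]
        for im,c,q,o in((S,cs,ps,p[5:7]),(T,ct,pt,p[7:9])):
            M=[arm_pt(p,p[3],y,-6,z) for y,z in((w,z1),(-w,z1),(-w,z0),(w,z0))]+[arm_pt(p,p[4],-113,0,128),arm_pt(p,p[4],-113,0,0)]
            r.append((proj(im,np.array(M))+o-np.r_[c,q])/np.array([.3]*5+[.8])[:,None])
        r=np.ravel(r)
        return np.r_[r,p[5:9]/.7,(w-80)/5,(z0-26)/5,(z1-157)/5,(z0-18-165+z1)/3]
    s=least_squares(res,[505,187,.139,.35,.38,0,0,0,0,80,26,157],x_scale=[1,1,.01,.01,.01]+[1]*7);p=s.x
    C=np.linalg.inv(s.jac.T@s.jac)
    print("fit xy",p[:2].round(1),"yaw,scr,ptr",np.degrees(p[2:5]).round(2),"off",p[5:9].round(2),"glass",p[9:].round(1))
    print("scr-ptr",np.degrees(p[3]-p[4]).round(2),"sd",np.degrees(np.sqrt(C[3,3]+C[4,4]-2*C[3,4])).round(2))
    print((s.fun[:24].reshape(-1,2)).round(1).tolist());return p
E
cat > m1.py <<'E'
from meas import *
k=400/76
cv=lambda L,o,x:[((a-x+.5)/k-.5+o[0],(b+.5)/k-.5+o[1]) for a,b in L]
p=measure(cv([(92,48),(282,80),(265,248),(72,208)],(210,138),0),cv([(452,175),(680,50),(708,135),(497,258)],(178,150),400),
 cv([(328,122),(309,296)],(210,138),0),cv([(727,32),(771,153)],(178,150),400))
np.save("p.npy",p)
E
python3 m1.py
```

```text
cs [[226.3000030517578, 146.39999389648438], [263.6000061035156, 152.5], [259.79998779296875, 184.1999969482422], [223.1999969482422, 177.1999969482422]] ct [[186.3000030517578, 182.1999969482422], [229.6999969482422, 158.10000610351562], [235.8000030517578, 175.0], [195.5, 198.0]] p [[272.5, 160.5], [268.4, 193.4], [239.5, 155.4], [247.7, 177.8]]
tri gap [4.8 3.3 5.7 3.2 3.2 4.9] w,h 155.558383892848 156.4381465124459 123.5517037448162 123.73257029035327 ptr len 125.53755865509962
stereo yaw,scr,ptr 8.662569092176668 13.099782988930855 22.923919871775766
fit xy [514.2 187.7] yaw,scr,ptr [ 7.96 14.62 15.41] off [ 0.22  0.35 -0.52 -0.22] glass [ 78.   32.7 153.7]
scr-ptr -0.79 sd 0.69
[[-2.3, 0.8], [-1.7, 0.9], [2.7, -1.1], [2.4, -0.9], [-1.5, 0.1], [0.8, -0.0], [-0.8, -2.0], [0.1, -0.5], [1.1, 3.9], [0.5, 1.2], [0.3, -0.9], [-2.5, -4.2]]
```

```bash
sed -i 's/    yv=(X\[0\]/    print("X",X.round(0).tolist())\n&/' meas.py; cat >> m1.py <<'E'
S,T=get_image("scene"),get_image("top")
# foot corners in top picture, and eye-read ball
print("foot",[onplane(T,q,22).round(0).tolist() for q in((263.3,211.9),(191.9,206.7),(210.2,239.6),(245,177.5))])
print("ball",[tri(ray(S,a),ray(T,b)) for a,b in(((268.3,194.2),(248.4,178.9)),)])
print("front foot edge scene", [onplane(S,q,22).round(0).tolist() for q in((262,203),(253,217))])
E
python3 m1.py
```

```text
cs [[226.3000030517578, 146.39999389648438], [263.6000061035156, 152.5], [259.8999938964844, 184.10000610351562], [223.1999969482422, 177.1999969482422]] ct [[186.3000030517578, 182.10000610351562], [229.6999969482422, 158.10000610351562], [235.8000030517578, 175.0], [195.3000030517578, 197.8000030517578]] p [[272.5, 160.5], [268.5, 193.4], [239.5, 155.5], [247.7, 177.8]]
tri gap [4.5 3.1 5.4 3.5 3.4 5. ] w,h 155.4637308978301 156.90152672376138 124.05453467612536 123.34869751902866 ptr len 125.55084754869647
X [[587.0, 276.0, 197.0], [610.0, 122.0, 196.0], [582.0, 120.0, 76.0], [559.0, 276.0, 76.0], [615.0, 88.0, 168.0], [567.0, 80.0, 53.0]]
stereo yaw,scr,ptr 8.418008462230096 12.925892850548344 22.778933751838768
fit xy [514.6 188. ] yaw,scr,ptr [ 7.79 14.46 15.22] off [ 0.21  0.36 -0.53 -0.22] glass [ 78.1  32.7 153.7]
scr-ptr -0.76 sd 0.68
[[-2.2, 0.8], [-1.6, 0.9], [2.6, -0.9], [2.5, -1.2], [-1.7, 0.2], [0.8, -0.0], [-1.0, -1.9], [0.3, -0.5], [0.9, 3.7], [0.7, 1.3], [0.3, -1.0], [-2.6, -4.2]]
foot [[440.0, 75.0, 22.0], [549.0, 299.0, 22.0], [418.0, 280.0, 22.0], [579.0, 88.0, 22.0]]
ball [(array([563.55736129,  79.31829548,  51.16649677]), np.float64(5.664131013074206))]
front foot edge scene [[541.0, 91.0, 22.0], [445.0, 72.0, 22.0]]
```

```bash
python3 - <<'E'
from meas import *
S,T=get_image("scene"),get_image("top")
print({k:np.array(S[k]).round(2).tolist() for k in("mtx","k1")},{k:np.array(T[k]).round(2).tolist() for k in("mtx","k1")})
for a in(14,22):
    p=[498,184.5,np.radians(8),np.radians(a),np.radians(24),0,0,0,0]
    for n,im in(("S",S),("T",T)):
        print(a,n,[proj(im,arm_pt(p,p[3],y,-6,z))[0].round(1).tolist() for y,z in((78,155),(-78,155),(-78,28),(78,28))],[proj(im,arm_pt(p,p[4],-113,0,z))[0].round(1).tolist() for z in(128,0)])
p=np.r_[498,184.5,np.radians([8,22,24]),0,0,0,0]
overlay(S,T,p,(S["color"][...,::-1],T["color"][...,::-1]),{"S":(210,138,76),"T":(178,150,76)},"o2.png")
E
```

```text
{'mtx': [[432.62, 0.0, 261.48], [0.0, 432.62, 187.53], [0.0, 0.0, 1.0]], 'k1': -0.14} {'mtx': [[443.59, 0.0, 257.5], [0.0, 443.59, 189.67], [0.0, 0.0, 1.0]], 'k1': -0.17}
14 S [[223.5, 147.8], [261.3, 154.0], [258.9, 186.8], [221.9, 179.7]] [[272.2, 161.6], [267.5, 195.1]]
14 T [[189.4, 186.4], [233.2, 162.5], [239.5, 181.0], [199.1, 203.2]] [[240.2, 155.5], [248.8, 178.5]]
22 S [[226.0, 147.1], [263.5, 153.1], [259.3, 186.4], [222.4, 179.4]] [[272.2, 161.6], [267.5, 195.1]]
22 T [[186.6, 181.3], [230.1, 157.7], [238.9, 180.0], [198.5, 202.3]] [[240.2, 155.5], [248.8, 178.5]]
```

View pics/o2.png

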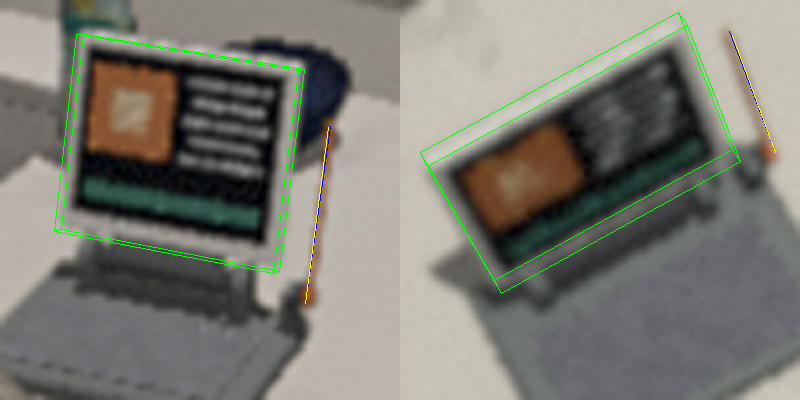

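>>> move_arm:
  motion:
    - [0, 41, 0, 0.015, -0.11, 0, 0]
    - [0, 82, 0, 0.03, -0.22, 0, 0]
    - [0, 123, -10, 0.045, -0.33, 0, 0]
    - [5, 164, -20, 0.063, -0.446, 0, 0]
    - [10, 205, -25, 0.063, -0.446, 0, 0]

```text
t: 9.47
ee_pos: [419.5, 16.0, 228.3]
orientation: [-2.085, 1.826, -0.41]
ft_force: [-0.1, -1.0, -0.9]
width: 0.4
```

>>> move_arm:
  motion:
    - [15, 40, -10, 0, 0, 0, 0]
    - [35, 75, -20, 0, 0, 0, 0]
    - [55, 105, -30, 0, 0, 0, 0]
    - [75, 135, -35, 0, 0, 0, 0]
    - [105, 170, -35, 0, 0, 0, 0]

```text
t: 9.88
ee_pos: [525.7, 181.1, 195.0]
orientation: [-2.091, 1.825, -0.413]
ft_force: [-0.2, -0.7, 0.9]
width: 0.3
```

>>> move_arm:
  motion:
    - [20, 3, -10, 0, 0, 0, 0]
    - [40, 5.6, -15, 0, 0, 0, 0]
    - [48, 6.7, -15, 0, 0, 0, 0]
    - [50, 7, -15, 0, 0, 0, 0]

```text
t: 10.22
ee_pos: [577.5, 186.2, 181.5]
orientation: [-2.088, 1.825, -0.414]
ft_force: [0.0, 0.0, 0.5]
width: 0.5
```

>>> move_arm:
  motion:
    - [2, 0.3, 0, 0, 0, 0, 0]
    - [4, 0.6, 0, 0, 0, 0, 0]

```text
t: 10.38
ee_pos: [579.8, 186.0, 181.9]
orientation: [-2.087, 1.825, -0.414]
ft_force: [0.5, -0.4, -0.7]
width: 0.5
```

>>> move_arm:
  motion:
    - [2, 0.3, 0, 0, 0, 0, 0]
    - [4, 0.6, 0, 0, 0, 0, 0]

```text
t: 10.55
ee_pos: [584.2, 186.9, 182.3]
orientation: [-2.087, 1.825, -0.415]
ft_force: [0.2, 0.2, 0.9]
width: 0.6
```

>>> move_arm:
  motion:
    - [2, 0.3, 0, 0, 0, 0, 0]
    - [3, 0.45, 0, 0, 0, 0, 0]

```text
t: 10.72
ee_pos: [587.7, 187.6, 182.1]
orientation: [-2.087, 1.824, -0.415]
ft_force: [-0.6, 0.2, 0.2]
width: 0.3
```

>>> move_arm:
  motion:
    - [2, 0.3, 0, 0, 0, 0, 0]
    - [3, 0.45, 0, 0, 0, 0, 0]
    - [3, 0.45, 0, 0, 0, 0, 0]

```text
t: 10.97
ee_pos: [590.4, 188.1, 181.6]
orientation: [-2.088, 1.825, -0.414]
ft_force: [-1.4, 0.4, 1.0]
width: 0.7
```

>>> move_arm:
  motion:
    - [2, 0.3, 0, 0, 0, 0, 0]
    - [3, 0.45, 0, 0, 0, 0, 0]
    - [3, 0.45, 0, 0, 0, 0, 0]

```text
t: 11.22
ee_pos: [593.4, 188.5, 181.5]
orientation: [-2.088, 1.825, -0.414]
ft_force: [-1.5, -1.0, -1.0]
width: 0.5
```

>>> move_arm:
  motion:
    - [2, 0.3, 0, 0, 0, 0, 0]
    - [3, 0.45, 0, 0, 0, 0, 0]
    - [3, 0.45, 0, 0, 0, 0, 0]

```text
t: 11.47
ee_pos: [596.2, 188.9, 181.4]
orientation: [-2.088, 1.825, -0.414]
ft_force: [-3.1, -1.3, -1.4]
width: 0.8
```

>>> move_arm:
  motion:
    - [-25, -3.5, 0, 0, 0, 0, 0]
    - [-55, -7.7, -20, 0, 0, 0, 0]
    - [-55, -7.7, -50, 0, 0, 0, 0]
    - [-50, -7, -66, 0, 0, 0, 0]
    - [-46, -6.4, -66, 0, 0, 0, 0]

```text
t: 11.88
ee_pos: [549.3, 182.4, 113.3]
orientation: [-2.091, 1.825, -0.412]
ft_force: [-0.4, 0.1, -0.1]
width: 0.6
```

>>> move_arm:
  motion:
    - [3, 0.4, 0, 0, 0, 0, 0]
    - [5, 0.7, 0, 0, 0, 0, 0]
    - [5, 0.7, 0, 0, 0, 0, 0]

```text
t: 12.13
ee_pos: [557.5, 183.9, 117.4]
orientation: [-2.085, 1.823, -0.416]
ft_force: [0.4, -0.6, 0.2]
width: 0.5
```

>>> move_arm:
  motion:
    - [2, 0.3, 0, 0, 0, 0, 0]
    - [4, 0.6, 0, 0, 0, 0, 0]
    - [4, 0.6, 0, 0, 0, 0, 0]

```text
t: 12.38
ee_pos: [560.4, 184.2, 116.6]
orientation: [-2.086, 1.823, -0.415]
ft_force: [0.4, -2.0, -0.1]
width: 0.5
```

>>> move_arm:
  motion:
    - [2, 0.3, 0, 0, 0, 0, 0]
    - [3, 0.45, 0, 0, 0, 0, 0]
    - [3, 0.45, 0, 0, 0, 0, 0]

```text
t: 12.63
ee_pos: [562.8, 184.5, 115.9]
orientation: [-2.087, 1.824, -0.415]
ft_force: [0.4, -0.5, -0.6]
width: 0.4
```

>>> move_arm:
  motion:
    - [2, 0.3, 0, 0, 0, 0, 0]
    - [2, 0.3, 0, 0, 0, 0, 0]

```text
t: 12.8
ee_pos: [564.4, 184.6, 115.5]
orientation: [-2.088, 1.825, -0.414]
ft_force: [-1.5, 0.4, 0.0]
width: 0.1
```

>>> move_arm:
  motion:
    - [2, 0.3, 0, 0, 0, 0, 0]
    - [2, 0.3, 0, 0, 0, 0, 0]

```text
t: 12.97
ee_pos: [565.8, 184.8, 115.2]
orientation: [-2.089, 1.825, -0.414]
ft_force: [-3.3, -0.1, -0.5]
width: 0.4
```

>>> move_arm:
  motion:
    - [2, 0.3, 0, 0, 0, 0, 0]
    - [2, 0.3, 0, 0, 0, 0, 0]

```text
t: 13.13
ee_pos: [567.4, 184.9, 114.8]
orientation: [-2.09, 1.826, -0.413]
ft_force: [-6.0, 0.4, -0.5]
width: 0.4
```

>>> move_arm:
  motion:
    - [2, 0.3, 0, 0, 0, 0, 0]
    - [2, 0.3, 0, 0, 0, 0, 0]

```text
t: 13.3
ee_pos: [568.7, 185.0, 114.4]
orientation: [-2.091, 1.827, -0.412]
ft_force: [-7.2, -0.2, 0.7]
width: 0.4
```

>>> move_arm:
  motion:
    - [-15, -2, 5, 0, 0, 0, 0]
    - [-20, -2, 30, 0, 0, 0, 0]
    - [-15, 0, 54, 0, 0, 0, 0]
    - [0, 2, 54, 0, 0, 0, 0]
    - [10, 3, 54, 0, 0, 0, 0]

```text
t: 13.72
ee_pos: [583.0, 189.5, 172.4]
orientation: [-2.084, 1.821, -0.417]
ft_force: [-0.2, 0.3, -0.2]
width: 0.6
```

>>> move_arm:
  motion:
    - [6, 0.8, 0, 0, 0, 0, 0]
    - [12, 1.7, 0, 0, 0, 0, 0]
    - [18, 2.5, 0, 0, 0, 0, 0]
    - [22, 3, 0, 0, 0, 0, 0]
    - [22, 3, 0, 0, 0, 0, 0]

```text
t: 14.13
ee_pos: [600.2, 190.8, 166.7]
orientation: [-2.093, 1.829, -0.41]
ft_force: [-7.8, 0.2, 1.9]
width: 0.5
```

>>> move_arm:
  motion:
    - [4, 0.6, 0, 0, 0, 0, 0]
    - [8, 1.1, 0, 0, 0, 0, 0]
    - [12, 1.7, 0, 0, 0, 0, 0]
    - [12, 1.7, 0, 0, 0, 0, 0]

```text
t: 14.47
ee_pos: [610.5, 191.9, 165.5]
orientation: [-2.096, 1.832, -0.408]
ft_force: [-10.7, -1.0, -0.1]
width: 0.4
```

>>> move_arm:
  motion:
    - [2, 0.3, 0, 0, 0, 0, 0]
    - [3, 0.4, 0, 0, 0, 0, 0]
    - [3, 0.4, 0, 0, 0, 0, 0]

```text
t: 14.72
ee_pos: [613.0, 192.1, 165.3]
orientation: [-2.096, 1.832, -0.408]
ft_force: [-10.3, -1.3, -0.9]
width: 0.7
```

>>> move_arm:
  motion:
    - [-8, -1, 0, 0, 0, 0, 0]
    - [-20, -3, 5, 0, 0, 0, 0]
    - [-50, -7, 10, 0, 0, 0, 0]
    - [-90, -25, 20, 0, 0, 0, 0]
    - [-130, -50, 35, 0, 0, 0, 0]

```text
t: 15.13
ee_pos: [494.2, 149.1, 200.3]
orientation: [-2.091, 1.824, -0.413]
ft_force: [-0.2, -1.2, 0.0]
width: 0.3
```

>>> move_arm:
  motion:
    - [-10, -41, 10, 0, 0, 0, 0]
    - [-20, -82, 20, 0, 0, 0, 0]
    - [-30, -123, 30, 0, 0, 0, 0]
    - [-40, -164, 40, 0, 0, 0, 0]
    - [-50, -205, 50, 0, 0, 0, 0]

```text
t: 15.55
ee_pos: [450.6, -36.1, 246.9]
orientation: [-2.088, 1.822, -0.415]
ft_force: [0.6, -0.2, 0.0]
width: 0.5
```

```bash
python3 m1.py; python3 - <<'E'
from h import *
S,T=get_image("scene"),get_image("top");o=get_obs();print(o["t"],o["ee_pos"])
f=lambda x:cv2.resize(x[:,:,::-1],(400,400),interpolation=cv2.INTER_CUBIC)
cv2.imwrite("pics/c4.png",np.hstack([f(S["color"][138:208,215:285]),f(T["color"][145:215,185:255])]))
E
```

```text
cs [[227.0, 146.39999389648438], [264.20001220703125, 152.3000030517578], [259.8999938964844, 184.0], [223.5, 177.10000610351562]] ct [[185.10000610351562, 180.10000610351562], [230.39999389648438, 160.8000030517578], [235.6999969482422, 174.6999969482422], [195.0, 197.1999969482422]] p [[272.5, 160.5], [268.5, 193.4], [239.5, 155.4], [247.7, 177.8]]
tri gap [ 3.1 11.5  5.8  3.7  3.1  5. ] w,h 158.0270778585755 156.79813883926178 122.5237096085816 124.63911801560037 ptr len 125.60081910584942
X [[596.0, 278.0, 193.0], [602.0, 120.0, 199.0], [583.0, 121.0, 76.0], [562.0, 276.0, 75.0], [616.0, 88.0, 168.0], [567.0, 80.0, 53.0]]
stereo yaw,scr,ptr 5.203872799969839 12.47635182389401 22.836189005141655
fit xy [517.4 191.8] yaw,scr,ptr [ 5.28 13.54 16.29] off [ 0.43  0.3  -0.47 -0.08] glass [ 78.1  31.7 152.8]
scr-ptr -2.75 sd 0.68
[[-2.2, -0.6], [-3.7, 2.5], [2.0, 0.2], [3.9, -2.7], [-0.5, 0.3], [0.5, 0.1], [1.4, 1.9], [-0.3, -6.4], [1.2, 6.7], [-1.6, -0.4], [0.6, -0.6], [-2.6, -3.3]]
foot [[440.0, 75.0, 22.0], [549.0, 299.0, 22.0], [418.0, 280.0, 22.0], [579.0, 88.0, 22.0]]
ball [(array([563.55736129,  79.31829548,  51.16649677]), np.float64(5.664131013074206))]
front foot edge scene [[541.0, 91.0, 22.0], [445.0, 72.0, 22.0]]
16.15 [451.62236713 -33.96822332 246.04397117]
```

View pics/c4.png

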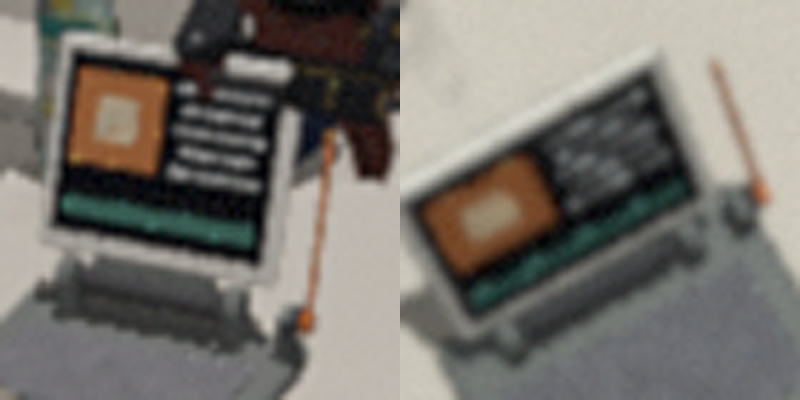

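>>> move_arm:
  motion:
    - [10, 41, -10, 0, 0, 0, 0]
    - [20, 82, -20, 0, 0, 0, 0]
    - [30, 123, -30, 0, 0, 0, 0]
    - [40, 164, -40, 0, 0, 0, 0]
    - [50, 200, -50, 0, 0, 0, 0]

```text
t: 16.57
ee_pos: [497.6, 151.9, 200.2]
orientation: [-2.088, 1.823, -0.414]
ft_force: [-0.1, -0.2, -0.1]
width: 0.4
```

>>> move_arm:
  motion:
    - [25, 8, -10, 0, 0, 0, 0]
    - [50, 16, -18, 0, 0, 0, 0]
    - [70, 20, -18, 0, 0, 0, 0]
    - [77, 21, -18, 0, 0, 0, 0]
    - [77, 21, -18, 0, 0, 0, 0]

```text
t: 16.98
ee_pos: [575.6, 171.3, 182.2]
orientation: [-2.088, 1.823, -0.414]
ft_force: [0.5, 0.1, 0.4]
width: 0.6
```

>>> move_arm:
  motion:
    - [4, 0.5, 0, 0, 0, 0, 0]
    - [8, 1, 0, 0, 0, 0, 0]
    - [12, 1.5, 0, 0, 0, 0, 0]
    - [15, 2, 0, 0, 0, 0, 0]

```text
t: 17.32
ee_pos: [589.7, 172.0, 182.9]
orientation: [-2.087, 1.825, -0.415]
ft_force: [0.3, -1.3, 0.4]
width: 0.7
```

>>> move_arm:
  motion:
    - [2, 0.3, -3, 0, 0, 0, 0]
    - [4, 0.5, -6, 0, 0, 0, 0]
    - [6, 0.8, -6, 0, 0, 0, 0]
    - [6, 0.8, -6, 0, 0, 0, 0]

```text
t: 17.65
ee_pos: [595.7, 173.0, 176.1]
orientation: [-2.088, 1.825, -0.414]
ft_force: [-0.8, 0.5, -0.3]
width: 0.6
```

>>> move_arm:
  motion:
    - [3, 0.4, 0, 0, 0, 0, 0]
    - [5, 0.7, 0, 0, 0, 0, 0]
    - [5, 0.7, 0, 0, 0, 0, 0]

```text
t: 17.9
ee_pos: [600.5, 173.7, 176.2]
orientation: [-2.088, 1.825, -0.414]
ft_force: [-2.1, -0.7, -1.1]
width: 0.9
```

>>> move_arm:
  motion:
    - [3, 0.4, 0, 0, 0, 0, 0]
    - [5, 0.7, 0, 0, 0, 0, 0]
    - [5, 0.7, 0, 0, 0, 0, 0]
    - [5, 0.7, 0, 0, 0, 0, 0]
    - [5, 0.7, 0, 0, 0, 0, 0]

```text
t: 18.32
ee_pos: [605.2, 174.4, 176.2]
orientation: [-2.088, 1.825, -0.414]
ft_force: [-4.1, -0.6, -0.5]
width: -0.0
```

>>> move_arm:
  motion:
    - [1, 0, 0, 0, 0, 0, 0]
    - [1, 0, 0, 0, 0, 0, 0]
    - [1, 0, 0, 0, 0, 0, 0]
    - [1, 0, 0, 0, 0, 0, 0]
    - [1, 0, 0, 0, 0, 0, 0]

```text
t: 18.73
ee_pos: [606.5, 174.5, 176.4]
orientation: [-2.088, 1.824, -0.414]
ft_force: [-4.7, -0.6, -0.8]
width: 0.2
```

>>> move_arm:
  motion:
    - [0, 0, 0, 0, 0, 0, 0]
    - [0, 0, 0, 0, 0, 0, 0]
    - [0, 0, 0, 0, 0, 0, 0]
    - [0, 0, 0, 0, 0, 0, 0]
    - [0, 0, 0, 0, 0, 0, 0]

```text
t: 19.15
ee_pos: [606.6, 174.5, 176.5]
orientation: [-2.088, 1.824, -0.414]
ft_force: [-4.2, 0.4, -0.5]
width: 0.4
```

>>> move_arm:
  motion:
    - [-8, -1, 0, 0, 0, 0, 0]
    - [-20, -3, 5, 0, 0, 0, 0]
    - [-50, -7, 10, 0, 0, 0, 0]
    - [-90, -25, 20, 0, 0, 0, 0]
    - [-130, -50, 35, 0, 0, 0, 0]

```text
t: 19.57
ee_pos: [483.9, 130.3, 208.3]
orientation: [-2.089, 1.822, -0.414]
ft_force: [-0.2, -0.6, -0.5]
width: 0.1
```

>>> move_arm:
  motion:
    - [-10, -41, 10, 0, 0, 0, 0]
    - [-20, -82, 20, 0, 0, 0, 0]
    - [-30, -123, 30, 0, 0, 0, 0]
    - [-40, -164, 40, 0, 0, 0, 0]
    - [-50, -205, 50, 0, 0, 0, 0]

```text
t: 19.98
ee_pos: [440.5, -53.8, 254.5]
orientation: [-2.087, 1.82, -0.419]
ft_force: [1.9, -0.1, -0.6]
width: 0.3
```

>>> move_arm:
  motion:
    - [0, -41, 0, 0, 0, 0, 0]
    - [0, -82, 0, 0, 0, 0, 0]
    - [0, -123, 0, 0, 0, 0, 0]
    - [0, -160, 0, 0, 0, 0, 0]
    - [0, -160, 0, 0, 0, 0, 0]

```text
t: 20.4
ee_pos: [441.9, -219.7, 254.7]
orientation: [-2.083, 1.83, -0.426]
ft_force: [-0.7, -0.2, 0.2]
width: 0.5
```

```bash
sed -i 's/np.arange(-3.2,2.6,.1)/np.arange(-1.8,1.9,.1)/' meas.py
cat > m2.py <<'E'
from meas import *
k=400/70
cv=lambda L,o,x:[((a-x+.5)/k-.5+o[0],(b+.5)/k-.5+o[1]) for a,b in L]
p=measure(cv([(72,52),(283,80),(258,262),(50,234)],(215,138),0),cv([(415,200),(660,68),(694,192),(470,310)],(185,145),400),
 cv([(329,132),(306,320)],(215,138),0),cv([(714,62),(763,195)],(185,145),400))
S,T=get_image("scene"),get_image("top")
# hypothesis from touch: hinge f=571.5, yaw 8, screen 23, pointer 23.2
p=np.r_[501.5,184.5,np.radians([8,23,23.2]),0,0,0,0]
for n,im in(("S",S),("T",T)): print(n,[proj(im,arm_pt(p,p[3],y,-6,z))[0].round(1).tolist() for y,z in((78,155),(-78,155),(-78,28),(78,28))],[proj(im,arm_pt(p,p[4],-113,0,z))[0].round(1).tolist() for z in(128,0)])
overlay(S,T,p,(S["color"][...,::-1],T["color"][...,::-1]),{"S":(210,138,76),"T":(178,150,76)},"o3.png")
E
python3 m2.py
```

```text
cs [[227.0, 146.39999389648438], [264.29998779296875, 152.0], [260.0, 183.6999969482422], [223.5, 177.39999389648438]] ct [[185.6999969482422, 180.0], [228.6999969482422, 156.39999389648438], [236.89999389648438, 178.89999389648438], [196.89999389648438, 200.5]] p [[272.5, 160.5], [268.5, 193.3], [239.5, 155.5], [247.7, 177.8]]
tri gap [2.3 2.9 5.1 3.  3.3 5.1] w,h 154.83275695832512 154.2906156945735 122.58707992226161 121.5327050505467 ptr len 125.53574354098458
X [[594.0, 276.0, 194.0], [616.0, 123.0, 195.0], [570.0, 118.0, 83.0], [549.0, 271.0, 80.0], [616.0, 88.0, 168.0], [567.0, 80.0, 53.0]]
stereo yaw,scr,ptr 7.846712520676525 22.210831119946732 22.81659445044072
fit xy [504.5 186.3] yaw,scr,ptr [ 7.99 22.44 21.6 ] off [ 0.28 -0.52 -0.15  0.51] glass [ 77.3  31.3 153.5]
scr-ptr 0.84 sd 0.74
[[0.3, -0.7], [-0.5, 0.6], [0.1, 1.4], [0.3, -0.8], [-0.2, -0.4], [-0.3, 0.5], [-0.8, -0.0], [-0.7, 0.9], [1.0, -1.1], [0.8, 0.1], [-0.0, -0.0], [-0.3, -0.3]]
S [[226.8, 146.7], [264.2, 152.7], [259.8, 186.0], [223.0, 178.9]] [[272.5, 161.2], [268.0, 194.7]]
T [[185.9, 179.7], [229.3, 156.1], [238.5, 179.0], [198.1, 201.2]] [[240.0, 154.8], [248.4, 177.6]]
```

View pics/o3.png

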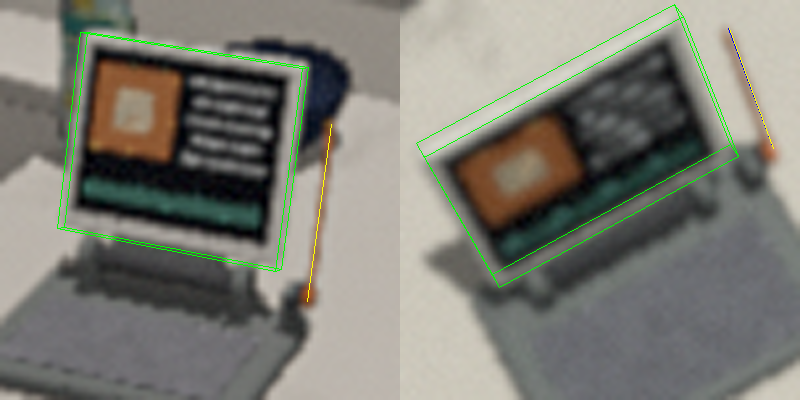

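```bash
python3 -c "
from workcell import *
o=get_obs();print(o['t'],o['ft_force']);print(close_job())"
```

```text
20.9 [ 0.98857426 -0.45157118 -0.54697888]
the job is handed in; nothing more can be done
None
```

The job is handed in, at about 21 s on the robot's clock. The screen stands free, parallel to the orange pointer to within about 1° by my measurements.

- **Tilting back:** I pushed the screen back from the front with closed fingers. The first release left it at about 20°, by light touches at two heights. I pushed again by a little more and it settled at about 23°.
- **Test press:** I pressed near the top at about 4 to 4.7 N for about a second. The finger went about 11 mm past contact, and after release the screen measured where it had stood before.
- **Last check:** Two-camera triangulation gave the screen 22.2° and the pointer 22.8°. A model fit gave 22.4° and 21.6°. They disagree on the sign, but both are within 1° and the limit is 3.4°.
- **Measurement that failed:** My first glass-edge measurement put the screen at about 13°. It had locked onto the green strip on the glass, and I corrected that.
- **Forces and other things:** The largest force I read on the screen was about 17 N, against the 40 N limit. The pointer's measured tip did not change, and the arm never went near the mug, mandarin or notebook, though I did not measure those again at the end.

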